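Line up the blast nozzles by height

ROBOT

A 6-joint arm with a two-finger parallel gripper is mounted at the origin on the work surface. World frame = base frame: x ahead of the robot, y to its left, z up, the work surface at z = 0. Lengths are in m, angles in rad, forces in N, time in s.
With the tool pointing down it reaches from about 0.35 to 0.975 m from the base axis. Payload 4.9 kg.
Tool frame: the origin (TCP) lies on the centre line of the jaws, within the pads' length; the fingertips stand 17 mm ahead of it and the grasp point (between the pads) lies 2 mm behind it (ctrl.tcp_to_tips is the x of the fingertips in the tool frame, in m); x points along the fingers, z is the direction in which the jaws open and shut, and the axes are right-handed (so a half turn about x gives the same grasp; the last joint's range is limited). The gripper opens to 85 mm and grips with 20 to 120 N. Pads are 22 mm wide; open, the fingers measure 114 mm over their backs; the gripper's body (76 mm by 85 mm) begins 54 mm behind the grasp point. The pads swing forward as they close: fully open they stand 13 mm farther back than shut.
Start: joints at [1.175, 0.053, 1.613, -0, 1.476, -0.119], TCP at [0.171, 0.601, 0.248] pointing down, gripper open.
Joint ranges: [-3.01, 3.01], [-1.01, 2.22], [0.06, 2.58], [-1.02, 4.17], [0.09, 2.62], [-3.14, 3.14]. Speed limits (rad/s): [2.57, 2.57, 3.14, 3.14, 3.14, 3.14].

INTERFACE

Orientations are given as a rotation vector (axis times angle).
In Python, from station import ctrl, cams, finder gives the robot as it stands.
- The arm moves only by the tool step_arm, never from a script. Its argument "moves" is a list of rows, each a list of 3 entries, a list of its own where there are three numbers: the shift along the tool's x, y, z in cm, then the turn, a rotation vector about the tool's x, y, z in degrees, then the opening, from 0 (shut) to 1 (fully open). A call has exactly 10 rows; each row is the pose to reach, as a shift and turn from the pose measured when the call began, along the tool's axes at that moment; what a row does not reach only later rows make up. A row lasts 1/12 s, in which the tool goes at most 41.7 mm and 7.16 degrees, less where a joint would pass 70% of its speed; a pose out of reach is approached as far as the arm can. A call with a gripper value outside its range is refused whole. The fingers move at their own pace and stop on an object; "grip_force" is the grip in N (left out, the last holds). Time passes only in rows, so rows that repeat a pose let the fingers close, or fill a call up. It gives the time, the measured TCP pose, the force and the opening at its end, in the units of the state.
- ctrl.get_obs(): the state, without advancing time (a new reading comes with each control period).
- cams.get_image(name): name is "scene" or "top"; returns a dict with "pixels" (420x560x3 uint8, blue, green, red), "fx", "fy", "cx", "cy" (pixels), "dist_coeffs" ([k1, k2, p1, p2, k3] as OpenCV has them; the pictures are not rectified), "position" and "attitude" of the camera in the world. Camera axes: x right, y up, looking along -z (the intrinsics and any distortion apply to the point x, -y, -z); pixel columns grow to the right and rows downward; lengths in m; the calibration is good to about 2 mm. A picture is of the moment at which its call begins. There is no depth.
- ctrl.finish_job(): hands the job in, once; it reports no verdict.
Trained networks look in the newest picture that a camera, given by its name, has taken for a name from the list of things; names that differ only in an ending like _2 or _b are one class to them, and where a whole thing is asked for, a point or a joint stands for the part that bears it (a point fixed in the world has none). Each returns a list of dicts, best first, with "conf" (0 to 1); they miss things now and then, are a little off and sometimes report something else, mostly with a low value. They report only what shows in the picture. A call takes as long as a camera call. They do not tell look-alikes from the thing itself.
- finder.find_in(camera, name): "at" ([column, row] in pixels, amid what is visible of it).
- finder.regions_of(camera, name): "region" (420x560 bool, what is visible of it) and "at" ([column, row] in pixels, amid what is visible of it).
- finder.tip_of(camera, name): "at" ([column, row] in pixels: a listed point, or the origin of a listed thing).
The state is a dict: "t": time; "q": joint angles; "dq": joint speeds; "effort": joint torques, N m; "tool_pos": TCP position; "tool_rot": TCP orientation; "contact_force": force on the tool from outside, world axes, zero at the start; "wrist_torque": the same for the moment, N m; "opening": finger opening in m.
Only numpy, scipy, OpenCV 4.12 (cv2) and the standard library are available. Lean on these libraries where they do the work, as an engineer would, in place of code of your own. Each camera call takes 0.05 s, during which the arm holds its last target. There are 200 camera calls.

TASK

Stand the four blast nozzles upright on the rubber seats of the aluminium board in order of height, one centred on each seat: the shortest on the seat next to the red stop, the tallest on the seat farthest from it. Their liners are brittle, so set them down rather than dropping them and do not knock any over, and leave the stone sample and the tin where they are.

Things in the scene. Friction and masses are not known exactly. Their poses are not given: they have to be found in the camera images.
- nozzle_green_mid (a point): Blast nozzle with a green jacket: loose, upright, round, 50 mm tall, 30 mm diameter. Brass collar at the foot (lowest 9 mm, same diameter), straight green jacket up to 36 mm, then tapering to a steel tip with a dark bore. Stands on its flat foot. The point is its centre, 25 mm above its underside; z is its axis, up. 0.05 to 0.3 kg.
- nozzle_white_mid (a point): Blast nozzle with a white jacket: loose, upright, round, 66 mm tall, 34 mm diameter. Brass collar at the foot (lowest 9 mm, same diameter), straight white jacket up to 48 mm, then tapering to a steel tip with a dark bore. Stands on its flat foot. The point is its centre, 33 mm above its underside; z is its axis, up. 0.05 to 0.3 kg.
- nozzle_yellow_mid (a point): Blast nozzle with a yellow jacket: loose, upright, round, 82 mm tall, 38 mm diameter. Brass collar at the foot (lowest 9 mm, same diameter), straight yellow jacket up to 59 mm, then tapering to a steel tip with a dark bore. Stands on its flat foot. The point is its centre, 41 mm above its underside; z is its axis, up. 0.05 to 0.3 kg.
- nozzle_blue_mid (a point): Blast nozzle with a blue jacket: loose, upright, round, 98 mm tall, 42 mm diameter. Brass collar at the foot (lowest 9 mm, same diameter), straight blue jacket up to 71 mm, then tapering to a steel tip with a dark bore. Stands on its flat foot. The point is its centre, 49 mm above its underside; z is its axis, up. 0.05 to 0.3 kg.
- seat1: Fixed round black rubber seat, white centre dot, 56 mm diameter, the one nearest the red stop (40 mm from bar to seat centre). Origin: centre of its top face, 15 mm above the bench; x points along the row away from the red stop, z up. Four seats in a straight row, 72 mm apart, on a fixed aluminium board (285 x 70 mm, 12 mm thick) lying at any angle; a red bar (10 x 70 mm, 20 mm high) closes one end.
- seat2: Fixed round black rubber seat, white centre dot, 56 mm diameter, the one second from the red stop. Origin: centre of its top face, 15 mm above the bench; x points along the row away from the red stop, z up.
- seat3: Fixed round black rubber seat, white centre dot, 56 mm diameter, the one third from the red stop. Origin: centre of its top face, 15 mm above the bench; x points along the row away from the red stop, z up.
- seat4: Fixed round black rubber seat, white centre dot, 56 mm diameter, the one farthest from the red stop. Origin: centre of its top face, 15 mm above the bench; x points along the row away from the red stop, z up.
- sample_mid (a point): Bystander, loose: flat black stone sample with a turquoise top, 60 x 80 x 22 mm, lying on the bench. The point is its centre, 11 mm up.
- tin_mid (a point): Bystander, loose: grey tin with a paper label, 56 mm diameter, 55 mm tall, standing on the bench. The point is its centre, 27.5 mm up.
Mind the look-alikes: they are no part of the job. Leave any purple look-alike of the part that bears nozzle_green_mid alone.

How it is judged:
By the outcome, as a careful person would: the job done as asked, in the order asked, and still so for the second after the job is handed in, with the robot touching nothing.
It also fails if it takes over 102 s, if anything falls off the work surface, if the arm or the gripper's body presses on something with over 40 N, if the wrist force passes 120 N, or if a joint passes its speed limit or range.

## Working session

There is one attempt and no reset: what is moved stays moved. The work goes in short steps, Python scripts to look and compute and a tool call to move; the robot and the scene stay as the last step left them, time stands still between calls to the robot, and variables do not carry over. Pictures are saved under pics/ and viewed, on a budget of 14 in all, crops included, one or two more only if the job needs it, and the job is handed in when it is done.

Besides the shell and the picture viewer there is one more tool, called after "Request:" in YAML: its name, and indented under it one key for each argument. step_arm: Moves the arm, as the interface text tells. Its arguments: {"type":"object","properties":{"moves":{"type":"array"},"grip_force":{"type":"number"}},"required":["moves"]}

```bash
mkdir -p pics; ls; python3 - <<'E'
from station import ctrl,cams,finder
import cv2
o=ctrl.get_obs();print(o)
for n in("scene","top"):
    im=cams.get_image(n);cv2.imwrite(f"pics/{n}0.png",im["pixels"]);print(n,{k:v for k,v in im.items() if k!="pixels"})
    for t in["nozzle_green_mid","nozzle_white_mid","nozzle_yellow_mid","nozzle_blue_mid","seat1","seat2","seat3","seat4","sample_mid","tin_mid"]:
        print(t,[([round(float(v)) for v in d["at"]],round(d["conf"],2)) for d in finder.tip_of(n,t)][:4])
E
```

```text
pics
{'t': 0.0, 'q': array([ 1.17501652e+00,  5.33491086e-02,  1.61426520e+00,  1.65452285e-05,
        1.47597938e+00, -1.18992805e-01]), 'dq': array([ 0.00013304,  0.00173478, -0.00242033,  0.00093078, -0.00727496,
       -0.00074126]), 'effort': array([ 1.72710534e-04, -3.93683374e+01, -3.70178139e+01, -9.22297477e-05,
        7.12513283e-03, -2.86367538e-05]), 'tool_pos': array([0.17056102, 0.60068382, 0.24708498]), 'tool_rot': array([-1.00400434,  1.32929945,  1.00235024]), 'contact_force': array([ 0.35756325, -0.21763714, -0.54542261]), 'wrist_torque': array([ 0.0020922 ,  0.00590783, -0.00981419]), 'opening': 0.08520878213211816}
scene {'fx': 531.371279370026, 'fy': 531.371279370026, 'cx': 284.9101624120597, 'cy': 214.65569120695204, 'dist_coeffs': array([-0.04624372,  0.        ,  0.        ,  0.        ,  0.        ]), 'position': array([ 1.24257158, -0.26335589,  0.87542273]), 'attitude': array([0.66297852, 0.43101577, 1.14232994])}
nozzle_green_mid [([422, 218], 0.87), ([411, 197], 0.55), ([392, 215], 0.54)]
nozzle_white_mid [([115, 241], 0.91)]
nozzle_yellow_mid [([134, 2
[... 693 characters left out ...]
0.43461706, -0.01124026,  1.14428216]), 'attitude': array([ 0.09393609, -0.0798017 , -1.58615494])}
nozzle_green_mid [([158, 179], 0.67), ([155, 210], 0.62), ([182, 195], 0.56)]
nozzle_white_mid [([409, 243], 0.45)]
nozzle_yellow_mid [([400, 193], 0.61)]
nozzle_blue_mid [([142, 239], 0.73)]
seat1 [([269, 193], 0.75), ([265, 168], 0.71), ([283, 249], 0.64), ([276, 220], 0.53)]
seat2 [([269, 193], 0.75), ([265, 168], 0.71), ([283, 249], 0.64), ([276, 220], 0.53)]
seat3 [([269, 193], 0.75), ([265, 168], 0.71), ([283, 249], 0.64), ([276, 220], 0.53)]
seat4 [([269, 193], 0.75), ([265, 168], 0.71), ([283, 249], 0.64), ([276, 220], 0.53)]
sample_mid [([331, 287], 0.64)]
tin_mid [([194, 155], 0.93)]
```

View pics/scene0.png

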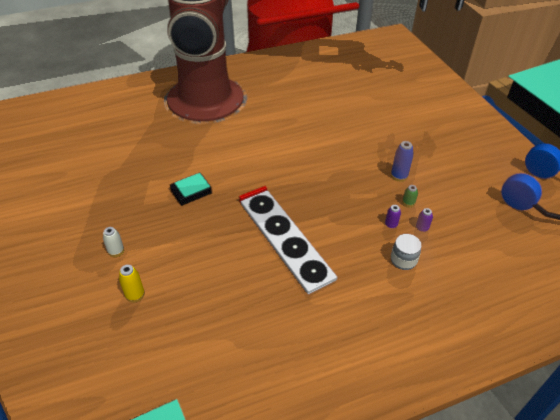

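View pics/top0.png

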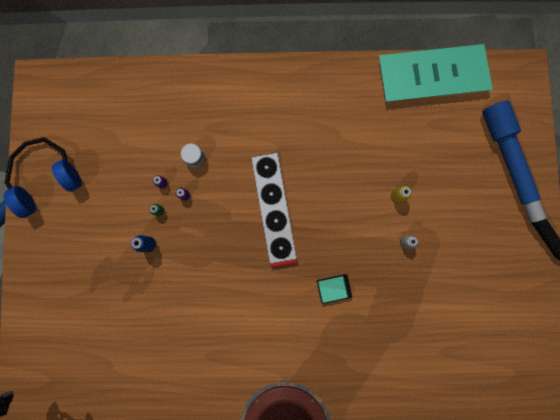

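The scene view shows the board in the middle with its red stop at (253,193). Blue is at (402,160), green at (411,196), the purple look-alikes at (393,216) and (425,220), and the tin at (407,251). White is at (113,241), yellow at (132,282) and the stone at (191,188).

In the top view green is at (157,210), purple at (161,182) and (183,194), blue at (143,244), yellow at (401,194) and white at (410,242). The red stop is at (284,263).

Candidates for green in the scene view are (411,197) green, (393,216) purple and (425,220) purple, so I choose (411,197).

```bash
cat > h.py <<'E'
import numpy as np,cv2
from scipy.spatial.transform import Rotation as R
F=np.diag([1,-1,-1.])
def K(im): return np.array([[im["fx"],0,im["cx"]],[0,im["fy"],im["cy"]],[0,0,1]])
def ray(im,px):
    u=cv2.undistortPoints(np.array([[px]],float),K(im),im["dist_coeffs"])[0,0]
    d=R.from_rotvec(im["attitude"]).apply(F@np.array([u[0],u[1],1])); return np.array(im["position"]),d/np.linalg.norm(d)
def onz(im,px,z):
    p,d=ray(im,px); return p+d*(z-p[2])/d[2]
def tri(a,pa,b,pb):
    p,d=ray(a,pa);q,e=ray(b,pb)
    s=np.linalg.lstsq(np.c_[d,-e],q-p,rcond=None)[0]
    x,y=p+s[0]*d,q+s[1]*e; return (x+y)/2,np.linalg.norm(x-y)
def proj(im,X):
    r=R.from_rotvec(im["attitude"]).inv().apply(np.array(X)-im["position"])@F
    return cv2.projectPoints(r.reshape(1,3),np.zeros(3),np.zeros(3),K(im),im["dist_coeffs"])[0].ravel()
E
python3 - <<'E'
from station import ctrl,cams,finder
from h import *
np.set_printoptions(precision=4,suppress=True)
ims={n:cams.get_image(n) for n in("scene","top")}
P={"green":("nozzle_green_mid",(411,196),(157,210)),"white":("nozzle_white_mid",(113,241),(410,242)),"yellow":("nozzle_yellow_mid",(132,282),(401,194)),"blue":("nozzle_blue_mid",(402,160),(143,244)),
"purpA":("nozzle_green_mid",(425,220),(161,182)),"purpB":("nozzle_green_mid",(393,216),(183,194)),"tin":("tin_mid",(407,251),(192,156)),"stone":("sample_mid",(191,188),(334,289)),
"s1":("seat1",(262,203),(281,248)),"s2":("seat1",(278,225),(276,220)),"s3":("seat1",(293,246),(270,194)),"s4":("seat1",(314,271),(265,168))}
for k,(n,a,b) in P.items():
    c={}
    for nm,g in(("scene",a),("top",b)):
        D=[d for d in finder.tip_of(nm,n) if np.hypot(*(np.array(d["at"])-g))<12]
        c[nm]=min(D,key=lambda d:np.hypot(*(np.array(d["at"])-g)))["at"] if D else None
    if any(v is None for v in c.values()): print(k,"miss",c); continue
    X,e=tri(ims["scene"],c["scene"],ims["top"],c["top"]); z={"green":.025,"white":.033,"yellow":.041,"blue":.049,"tin":.0275,"stone":.011}.get(k,.015 if k[0]=="s" else .025)
    print(k,X,round(e,4),"scene@z",onz(ims["scene"],c["scene"],z)[:2],"top@z",onz(ims["top"],c["top"],z)[:2])
o=ctrl.get_obs();print([proj(ims[n],o["tool_pos"]) for n in ims]);print(R.from_rotvec(o["tool_rot"]).as_matrix(), R.from_rotvec(o["tool_rot"]).as_euler("xyz"))
im=ims["top"]["pixels"][140:270,120:220];im2=ims["scene"]["pixels"][130:280,360:460]
cv2.imwrite("pics/crop1.png",np.hstack([cv2.resize(im,(400,520),interpolation=cv2.INTER_CUBIC),cv2.resize(im2,(347,520),interpolation=cv2.INTER_CUBIC)]))
E
```

```text
green [0.5602 0.3223 0.0323] 0.0076 scene@z [0.5548 0.3316] top@z [0.5594 0.3208]
white [ 0.4591 -0.3225  0.025 ] 0.0013 scene@z [ 0.4668 -0.3213] top@z [ 0.4588 -0.3209]
yellow miss {'scene': [131.0, 281.6], 'top': None}
blue [0.4675 0.3522 0.0445] 0.0016 scene@z [0.4716 0.348 ] top@z [0.4676 0.3515]
purpA [0.6408 0.318  0.0274] 0.0075 scene@z [0.6386 0.3156] top@z [0.6429 0.3224]
purpB [0.601  0.2573 0.035 ] 0.0013 scene@z [0.5935 0.2642] top@z [0.6022 0.2591]
tin [0.7015 0.2363 0.0237] 0.0058 scene@z [0.7046 0.2371] top@z [0.6993 0.2328]
stone [ 0.3477 -0.1359 -0.0005] 0.0089 scene@z [ 0.3578 -0.1417] top@z [ 0.3497 -0.1304]
s1 [0.4551 0.0021 0.0056] 0.0085 scene@z [0.4648 0.0032] top@z [ 0.4536 -0.002 ]
s2 [0.5274 0.0122 0.0149] 0.0073 scene@z [0.5285 0.0157] top@z [0.5262 0.0087]
s3 [0.601  0.0254 0.0253] 0.0054 scene@z [0.5925 0.0262] top@z [0.6034 0.0283]
s4 [0.673  0.0389 0.0091] 0.0005 scene@z [0.677  0.0371] top@z [0.6717 0.0384]
[array([439.8697,   7.3618]), array([-11.2236, 390.4621])]
[[ 0.     -0.962   0.2732]
 [-0.      0.2732  0.962 ]
 [-1.     -0.     -0.    ]] [-2.1721  1.5708 -0.878 ]
```

View pics/crop1.png

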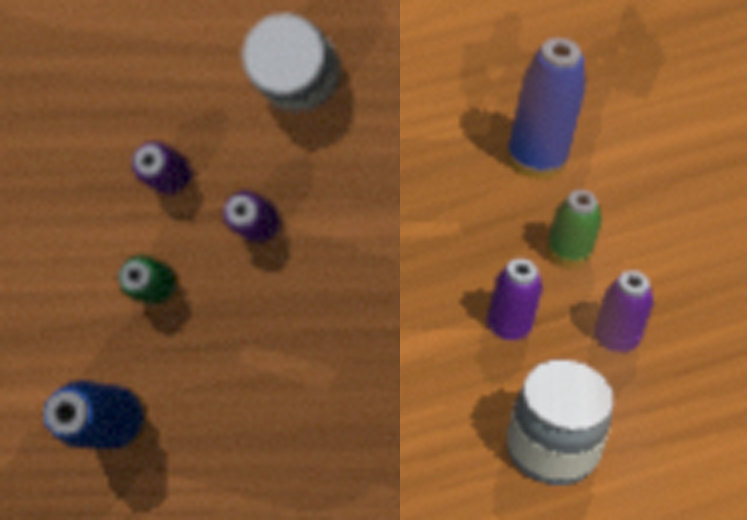

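The crop shows green at top bore (153.8,209.3) and scene bore (412.5,188), clearly green with a brass foot; both neighbours are purple. Next I'll refine all poses by silhouette and seat-dot fitting.

```bash
cat > fit.py <<'E'
from station import ctrl,cams,finder
from h import *
from scipy.optimize import minimize,least_squares
np.set_printoptions(precision=4,suppress=True)
DIM={"green":(.050,.015,.036),"white":(.066,.017,.048),"yellow":(.082,.019,.059),"blue":(.098,.021,.071)}
A=np.linspace(0,2*np.pi,32,endpoint=False)
def sil(im,x,y,z0,c):
    h,r,s=DIM[c]
    pts=[proj(im,(x+q*np.cos(a),y+q*np.sin(a),z0+z)) for z,q in((0,r),(s,r),(h,r*.55)) for a in A]
    m=np.zeros((1680,2240),np.uint8); cv2.fillConvexPoly(m,cv2.convexHull(np.float32(pts)*4+2).astype(np.int32),1)
    return cv2.resize(m.astype(np.float32),(560,420),interpolation=cv2.INTER_AREA)
def mask(im,n,c,p,z0):
    """network region nearest to the projected prior p"""
    g=proj(im,(p[0],p[1],z0+DIM[c][0]/2))
    D=[d for d in finder.regions_of(n,f"nozzle_{c}_mid") if np.hypot(*(np.array(d["at"])-g))<12]
    return min(D,key=lambda d:np.hypot(*(np.array(d["at"])-g)))["region"].astype(np.float32) if D else None
def fit(ims,c,p,z0=0.,names=("scene","top")):
    M={n:mask(ims[n],n,c,p,z0) for n in names}; M={n:m for n,m in M.items() if m is not None}
    out={}
    for ns in [tuple(M)]+[(n,) for n in M]:
        def iou(n,v):
            s=sil(ims[n],*v,z0,c); return np.minimum(s,M[n]).sum()/np.maximum(s,M[n]).sum()
        f=lambda v:-sum(iou(n,v) for n in ns)
        r=minimize(f,p,method="Nelder-Mead",options=dict(initial_simplex=np.array(p)+[[0,0],[.012,0],[0,.012]],xatol=2e-4))
        out["+".join(ns)]=(r.x,round(-r.fun/len(ns),3))
    return out
E
python3 - <<'E'
from fit import *
ims={n:cams.get_image(n) for n in("scene","top")}
for c,p in {"green":(.56,.322),"white":(.459,-.322),"yellow":(.56,-.29),"blue":(.468,.352)}.items():
    if c=="yellow": p=onz(ims["scene"],(131.5,282),.041)[:2]
    print(c,fit(ims,c,p))
# seat dots
px={"scene":[(262,203),(278,225),(294,246),(314,271)],"top":[(281,248),(276,220),(270,194),(265,168)]}
S={}
for n in ims:
    g=cv2.cvtColor(ims[n]["pixels"],cv2.COLOR_BGR2GRAY).astype(float)
    for i,(u,v) in enumerate(px[n]):
        w=g[v-5:v+6,u-5:u+6];w=np.clip(w-np.median(w)-25,0,None)
        yy,xx=np.mgrid[v-5:v+6,u-5:u+6]; S[n,i]=np.array([(w*xx).sum(),(w*yy).sum()])/w.sum()
for i in range(4):
    print("seat",i+1,tri(ims["scene"],S["scene",i],ims["top"],S["top",i]),[onz(ims[n],S[n,i],.015)[:2] for n in ims],S["scene",i],S["top",i])
def res(v,ns):
    return np.concatenate([proj(ims[n],(v[0]+.072*i*np.cos(v[2]),v[1]+.072*i*np.sin(v[2]),.015))-S[n,i] for n in ns for i in range(4)])
for ns in (("scene","top"),("scene",),("top",)):
    r=least_squares(res,[.457,.002,.17],args=(ns,));v=r.x
    print(ns,v,np.abs(r.fun).max(),[[v[0]+.072*i*np.cos(v[2]),v[1]+.072*i*np.sin(v[2])] for i in range(4)])
print(ctrl.get_obs()["t"],ctrl.tcp_to_tips)
E
```

```text
green {'scene': (array([0.5607, 0.3262]), np.float64(0.896))}
white {'scene+top': (array([ 0.4664, -0.3259]), np.float64(0.884)), 'scene': (array([ 0.4653, -0.3256]), np.float64(0.866)), 'top': (array([ 0.467 , -0.3268]), np.float64(0.909))}
yellow {'scene+top': (array([ 0.59  , -0.3086]), np.float64(0.912)), 'scene': (array([ 0.5887, -0.3085]), np.float64(0.954)), 'top': (array([ 0.592 , -0.3097]), np.float64(0.915))}
blue {'scene+top': (array([0.4743, 0.3514]), np.float64(0.922)), 'scene': (array([0.4706, 0.3541]), np.float64(0.949)), 'top': (array([0.4746, 0.351 ]), np.float64(0.939))}
seat 1 (array([0.4589, 0.0034, 0.0167]), np.float64(0.0012363030003625336)) [array([0.4575, 0.0046]), array([0.4588, 0.0029])] [261.2613 203.3345] [280.568  247.5431]
seat 2 (array([0.5297, 0.0149, 0.0169]), np.float64(0.0007067663766972083)) [array([0.5282, 0.0158]), array([0.5297, 0.0146])] [277.2199 223.9994] [275.6174 220.2896]
seat 3 (array([0.6005, 0.0265, 0.0165]), np.float64(0.0007982230997802644)) [array([0.5995, 0.0274]), array([0.6006, 0.0262])] [294.5816 246.3347] [270.806  193.4365]
sea
[... 454 characters left out ...]
30695), np.float64(0.03838234902196824)]]
('scene',) [0.4574 0.0045 0.1598] 0.0830745749232733 [[np.float64(0.4573797335323613), np.float64(0.004495360600292135)], [np.float64(0.5284628866795729), np.float64(0.01594897743734704)], [np.float64(0.5995460398267843), np.float64(0.027402594274401948)], [np.float64(0.6706291929739959), np.float64(0.03885621111145685)]]
('top',) [0.4587 0.0029 0.162 ] 0.07227893989360723 [[np.float64(0.45866588300853844), np.float64(0.002920063481518967)], [np.float64(0.5297226451618754), np.float64(0.014536282844293463)], [np.float64(0.6007794073152124), np.float64(0.026152502207067958)], [np.float64(0.6718361694685493), np.float64(0.03776872156984245)]]
2.9 0.017
```

```bash
cat > plan.py <<'E'
import sys
from station import ctrl
from h import *
np.set_printoptions(precision=2,suppress=True)
def plan(x,y,z,yaw):
    o=ctrl.get_obs();R0=R.from_rotvec(o["tool_rot"]);a=np.radians(yaw)
    zz=np.array([np.cos(a),np.sin(a),0]);xx=np.array([0,0,-1.]);Rt=R.from_matrix(np.c_[xx,np.cross(zz,xx),zz])
    print("shift cm",100*R0.inv().apply(np.array([x,y,z])-o["tool_pos"]),"turn",np.degrees((R0.inv()*Rt).as_rotvec()),"| tcp",1000*o["tool_pos"],"t %.1f open %.1f"%(o["t"],o["opening"]*1000),"F",o["contact_force"],"q1,q6",o["q"][[0,5]])
if __name__=="__main__":
    v=list(map(float,sys.argv[1:]))
    for i in range(0,len(v),4): plan(*v[i:i+4])
E
python3 plan.py .560 .325 .14 74 .560 .325 .025 74
python3 - <<'E'
from fit import *
ims={n:cams.get_image(n) for n in("scene","top")}
print(tri(ims["scene"],(412.5,188.2),ims["top"],(153.4,209.)), tri(ims["scene"],(406.1,144.7),ims["top"],(136.4,242.7)))
print(fit(ims,"green",(.56,.325)))
E
```

```text
shift cm [ 10.83 -44.99 -15.93] turn [ 0.14 -0.   -0.  ] | tcp [170.8  601.2  248.29] t 2.9 open 86.0 F [-0.87 -0.07 -0.6 ] q1,q6 [ 1.17 -0.12]
shift cm [ 22.33 -44.99 -15.93] turn [ 0.14 -0.   -0.  ] | tcp [170.8  601.2  248.29] t 2.9 open 86.0 F [-0.87 -0.07 -0.6 ] q1,q6 [ 1.17 -0.12]
(array([0.5617, 0.3266, 0.0472]), np.float64(0.0020613491644445626)) (array([0.4744, 0.351 , 0.098 ]), np.float64(0.0014795042814222106))
{'scene+top': (array([0.5633, 0.3249]), np.float64(0.884)), 'scene': (array([0.5605, 0.3279]), np.float64(0.918)), 'top': (array([0.5637, 0.3244]), np.float64(0.914))}
```

Request:
step_arm:
  moves:
    - [[0,-3,-1],[0,0,0],0.75]
    - [[0,-7,-2.5],[0,0,0],0.75]
    - [[0,-11,-4],[0,0,0],0.75]
    - [[0,-15,-5.3],[0,0,0],0.75]
    - [[0,-19,-6.7],[0,0,0],0.75]
    - [[0,-23,-8],[0,0,0],0.75]
    - [[1,-27,-9.5],[0,0,0],0.75]
    - [[2,-31,-10.9],[0,0,0],0.75]
    - [[3,-35,-12.3],[0,0,0],0.75]
    - [[4,-38,-13.3],[0,0,0],0.75]

```text
t: 3.93
tool_pos: [0.501, 0.3686, 0.209]
tool_rot: [-1.003, 1.326, 1.002]
contact_force: [0.9, 0.5, 0.7]
opening: 0.0638
```

```bash
python3 plan.py .562 .326 .14 74 .562 .326 .025 74
```

```text
shift cm [ 6.91 -7.02 -2.44] turn [0.13 0.07 0.07] | tcp [501.02 368.6  209.03] t 3.9 open 63.8 F [0.87 0.5  0.71] q1,q6 [ 0.51 -0.78]
shift cm [18.41 -7.01 -2.45] turn [0.13 0.07 0.07] | tcp [501.02 368.6  209.03] t 3.9 open 63.8 F [0.87 0.5  0.71] q1,q6 [ 0.51 -0.78]
```

Request:
step_arm:
  moves:
    - [[1,-3,-1],[0,0,0],0.8]
    - [[2,-6,-2],[0,0,0],0.8]
    - [[4,-7,-2.4],[0,0,0],0.8]
    - [[7,-7,-2.4],[0,0,0],0.8]
    - [[9,-7,-2.4],[0,0,0],0.8]
    - [[11,-7,-2.4],[0,0,0],0.8]
    - [[12,-7,-2.4],[0,0,0],0.8]
    - [[12,-7,-2.4],[0,0,0],0.8]
    - [[12,-7,-2.4],[0,0,0],0.8]
    - [[12,-7,-2.4],[0,0,0],0.8]

```text
t: 4.77
tool_pos: [0.563, 0.3271, 0.091]
tool_rot: [-1.003, 1.323, 1.001]
contact_force: [0.6, 0.2, 0.2]
opening: 0.0684
```

```bash
python3 plan.py .562 .326 .025 74; cat > look.py <<'E'
import sys
from station import cams
import cv2,numpy as np
n,u,v,s,u2,v2=sys.argv[1],*map(int,sys.argv[2:])
c=[]
for k,(a,b) in(("scene",(u,v)),("top",(u2,v2))):
    im=cams.get_image(k)["pixels"];a=max(0,min(a-s,560-2*s));b=max(0,min(b-s,420-2*s))
    print(k,"crop origin",a,b,"scale",400/(2*s)); c.append(cv2.resize(im[b:b+2*s,a:a+2*s],(400,400),interpolation=cv2.INTER_CUBIC))
cv2.imwrite(f"pics/{n}.png",np.hstack(c))
E
python3 look.py g1 410 185 50 160 210
```

```text
shift cm [ 6.6   0.09 -0.15] turn [0.14 0.18 0.19] | tcp [562.97 327.05  90.99] t 4.8 open 68.4 F [0.55 0.21 0.21] q1,q6 [ 0.41 -0.88]
scene crop origin 360 135 scale 4.0
top crop origin 110 160 scale 4.0
```

View pics/g1.png

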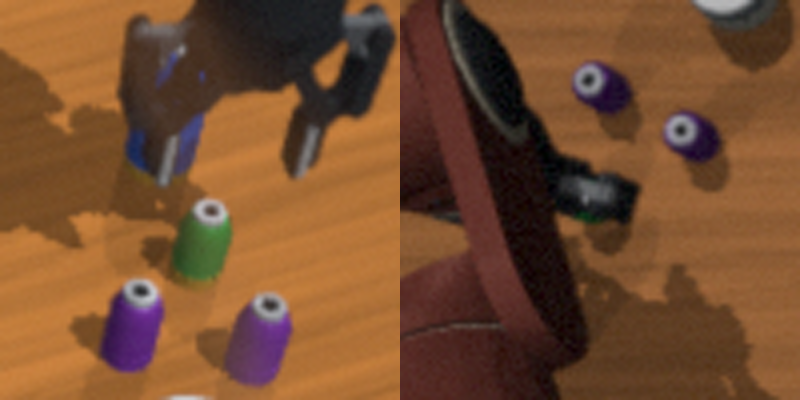

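The scene crop shows the open fingertips at (402,180) and (435,178) straddling above green at (411,196), with the purples clear. I'll descend.

Request:
step_arm:
  moves:
    - [[1,0.1,-0.1],[0,0,0],0.8]
    - [[2,0.1,-0.1],[0,0,0],0.8]
    - [[3.2,0.1,-0.1],[0,0,0],0.8]
    - [[4.4,0.1,-0.1],[0,0,0],0.8]
    - [[5.5,0.1,-0.1],[0,0,0],0.8]
    - [[6.2,0.1,-0.1],[0,0,0],0.8]
    - [[6.6,0.1,-0.1],[0,0,0],0.8]
    - [[6.6,0.1,-0.1],[0,0,0],0.8]
    - [[6.6,0.1,-0.1],[0,0,0],0.5]
    - [[6.6,0.1,-0.1],[0,0,0],0.4]
  grip_force: 40

```text
t: 5.7
tool_pos: [0.5628, 0.3269, 0.0261]
tool_rot: [-1.003, 1.321, 1.001]
contact_force: [-0.0, 0.1, 0.9]
opening: 0.0455
```

Request:
step_arm:
  moves:
    - [[0,0,0],[0,0,0],0.35]
    - [[0,0,0],[0,0,0],0.3]
    - [[0,0,0],[0,0,0],0.25]
    - [[0,0,0],[0,0,0],0.2]
    - [[0,0,0],[0,0,0],0.1]
    - [[0,0,0],[0,0,0],0.1]
    - [[0,0,0],[0,0,0],0.1]
    - [[0,0,0],[0,0,0],0.1]
    - [[0,0,0],[0,0,0],0.1]
    - [[0,0,0],[0,0,0],0.1]

```text
t: 6.53
tool_pos: [0.5636, 0.3272, 0.0272]
tool_rot: [-1.003, 1.319, 1.0]
contact_force: [0.7, 0.1, 5.9]
opening: 0.0286
```

```bash
python3 plan.py .458 .0037 .15 99.2
```

```text
shift cm [-12.48   1.23 -33.94] turn [-25.06   0.24   0.43] | tcp [563.6  327.21  27.2 ] t 6.5 open 28.6 F [0.68 0.08 5.91] q1,q6 [ 0.41 -0.88]
```

Request:
step_arm:
  moves:
    - [[-1,0,0],[0,0,0],0.1]
    - [[-3,0,0],[0,0,0],0.1]
    - [[-6,0,0],[0,0,0],0.1]
    - [[-9,0,0],[0,0,0],0.1]
    - [[-12,0,-2],[-3,0,0],0.1]
    - [[-12.5,0.2,-5],[-6,0,0],0.1]
    - [[-12.5,0.3,-9],[-10,0,0],0.1]
    - [[-12.5,0.5,-13],[-14,0,0],0.1]
    - [[-12.5,0.6,-17],[-18,0,0],0.1]
    - [[-12.5,0.8,-21],[-22,0,0],0.1]

```text
t: 7.37
tool_pos: [0.4961, 0.1255, 0.1507]
tool_rot: [-1.292, 1.147, 1.287]
contact_force: [1.1, -0.7, -0.9]
opening: 0.0288
```

```bash
python3 plan.py .458 .0037 .09 99.2;python3 look.py g2 370 150 60 190 220
```

```text
shift cm [  6.     5.19 -11.7 ] turn [-2.81  0.14  0.42] | tcp [496.14 125.5  150.69] t 7.4 open 28.8 F [ 1.09 -0.72 -0.86] q1,q6 [ 0.1  -1.58]
scene crop origin 310 90 scale 3.3333333333333335
top crop origin 130 160 scale 3.3333333333333335
```

View pics/g2.png

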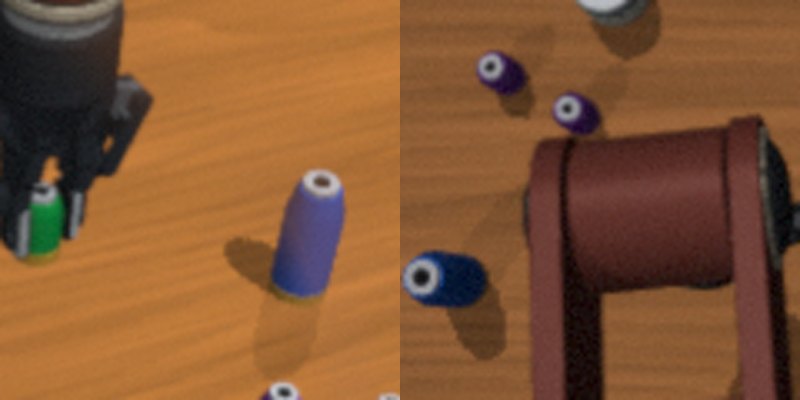

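Green is held upright, at about (322,156) in the scene view. Both purples and blue are undisturbed.

Request:
step_arm:
  moves:
    - [[0,1.5,-3],[-1,0,0],0.1]
    - [[0,3,-6.5],[-2,0,0],0.1]
    - [[0,4.5,-10],[-2.8,0,0.3],0.1]
    - [[1,5.2,-11.7],[-2.8,0,0.4],0.1]
    - [[2.5,5.2,-11.7],[-2.8,0,0.4],0.1]
    - [[4,5.2,-11.7],[-2.8,0,0.4],0.1]
    - [[6,5.2,-11.7],[-2.8,0,0.4],0.1]
    - [[6.5,5.2,-11.7],[-2.8,0,0.4],0.1]
    - [[6.5,5.2,-11.7],[-2.8,0,0.4],0.1]
    - [[6.5,5.2,-11.7],[-2.8,0,0.4],0.1]

```text
t: 8.3
tool_pos: [0.4558, 0.0017, 0.0846]
tool_rot: [-1.319, 1.134, 1.323]
contact_force: [0.5, 0.3, -0.2]
opening: 0.0286
```

```bash
cat > held.py <<'E'
import sys
from fit import *
c=sys.argv[1];x,y,dz=map(float,sys.argv[2:])
o=ctrl.get_obs();z0=o["tool_pos"][2]-dz;im={"scene":cams.get_image("scene")}
print("tcp",o["tool_pos"],"z0",z0,"held",fit(im,c,o["tool_pos"][:2],z0,("scene",)))
cv2.imwrite(f"pics/held_{c}.png",cv2.resize(im["scene"]["pixels"][130:290,200:360],(640,640),interpolation=cv2.INTER_CUBIC))
E
python3 plan.py .458 .0037 .042 99.2;python3 held.py green .458 .0037 .0272
```

```text
shift cm [ 4.26 -0.26  0.16] turn [-0.45  0.08 -0.14] | tcp [455.83   1.68  84.64] t 8.3 open 28.6 F [ 0.45  0.26 -0.21] q1,q6 [-0.16 -1.88]
tcp [0.4558 0.0017 0.0846] z0 0.05743971286128449 held {'scene': (array([0.456 , 0.0044]), np.float64(0.705))}
```

View pics/held_green.png

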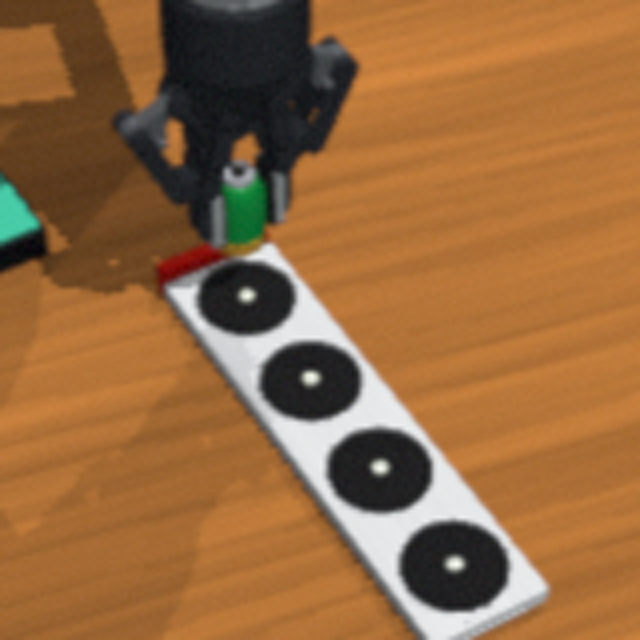

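Green hangs 40 mm above seat 1, whose dot is at (262,203), and the red stop is next to it. I'll correct by about 3 mm and lower.

Request:
step_arm:
  moves:
    - [[0.5,-0.3,0.2],[-0.4,0,0],0.1]
    - [[1.2,-0.3,0.2],[-0.4,0,0],0.1]
    - [[2,-0.3,0.2],[-0.4,0,0],0.1]
    - [[2.8,-0.3,0.2],[-0.4,0,0],0.1]
    - [[3.4,-0.3,0.2],[-0.4,0,0],0.1]
    - [[3.8,-0.3,0.2],[-0.4,0,0],0.1]
    - [[4,-0.3,0.2],[-0.4,0,0],0.1]
    - [[4,-0.3,0.2],[-0.4,0,0],0.1]
    - [[4,-0.3,0.2],[-0.4,0,0],0.1]
    - [[4,-0.3,0.2],[-0.4,0,0],0.1]

```text
t: 9.23
tool_pos: [0.4597, 0.0039, 0.0461]
tool_rot: [-1.326, 1.129, 1.326]
contact_force: [0.3, 0.1, -1.1]
opening: 0.0285
```

```bash
python3 plan.py .458 .0037 .042 99.2
```

```text
shift cm [0.41 0.17 0.01] turn [-0.05  0.03  0.04] | tcp [459.74   3.87  46.06] t 9.2 open 28.5 F [ 0.33  0.06 -1.08] q1,q6 [-0.15 -1.88]
```

Request:
step_arm:
  moves:
    - [[0.1,0.1,0],[0,0,0],0.1]
    - [[0.2,0.1,0],[0,0,0],0.1]
    - [[0.25,0.1,0],[0,0,0],0.1]
    - [[0.3,0.1,0],[0,0,0],0.1]
    - [[0.35,0.1,0],[0,0,0],0.1]
    - [[0.4,0.1,0],[0,0,0],0.1]
    - [[0.45,0.1,0],[0,0,0],0.1]
    - [[0.5,0.1,0],[0,0,0],0.1]
    - [[0.5,0.1,0],[0,0,0],0.1]
    - [[0.5,0.1,0],[0,0,0],0.1]

```text
t: 10.07
tool_pos: [0.4589, 0.0037, 0.0422]
tool_rot: [-1.325, 1.129, 1.326]
contact_force: [-5.3, 0.0, 9.6]
opening: 0.029
```

Contact at z=0.042, as expected. I'll open slowly, then rise.

Request:
step_arm:
  moves:
    - [[0,0,0],[0,0,0],0.35]
    - [[0,0,0],[0,0,0],0.4]
    - [[0,0,0],[0,0,0],0.45]
    - [[0,0,0],[0,0,0],0.55]
    - [[0,0,0],[0,0,0],0.65]
    - [[0,0,0],[0,0,0],0.75]
    - [[0,0,0],[0,0,0],0.75]
    - [[-1,0,0],[0,0,0],0.75]
    - [[-3,0,0],[0,0,0],0.75]
    - [[-6,0,0],[0,0,0],0.75]

```text
t: 10.9
tool_pos: [0.4567, 0.004, 0.1007]
tool_rot: [-1.322, 1.132, 1.332]
contact_force: [1.1, 0.3, -0.3]
opening: 0.0637
```

```bash
python3 plan.py .458 .0037 .18 99.2 .466 -.326 .18 99.2
```

```text
shift cm [-7.93 -0.08 -0.03] turn [-0.04  0.14 -0.34] | tcp [456.66   4.01 100.69] t 10.9 open 63.7 F [ 1.11  0.32 -0.29] q1,q6 [-0.15 -1.89]
shift cm [ -7.99   4.38 -32.71] turn [-0.04  0.14 -0.34] | tcp [456.66   4.01 100.69] t 10.9 open 63.7 F [ 1.11  0.32 -0.29] q1,q6 [-0.15 -1.89]
```

Request:
step_arm:
  moves:
    - [[-3,0,0],[0,0,0],0.8]
    - [[-5,0.5,-3],[0,0,0],0.8]
    - [[-5,1,-7],[0,0,0],0.8]
    - [[-5,1.5,-11],[0,0,0],0.8]
    - [[-5,2,-15],[0,0,0],0.8]
    - [[-5,2.5,-19],[0,0,0],0.8]
    - [[-5,3,-23],[0,0,0],0.8]
    - [[-5,3.6,-27],[0,0,0],0.8]
    - [[-5,4.2,-31],[0,0,0],0.8]
    - [[-4,4.4,-32.7],[0,0,-0.3],0.8]

```text
t: 11.73
tool_pos: [0.4664, -0.3316, 0.1436]
tool_rot: [-1.328, 1.131, 1.32]
contact_force: [0.4, -0.1, 0.4]
opening: 0.0682
```

```bash
python3 plan.py .466 -.326 .033 99.2; python3 - <<'E'
from fit import *
ims={n:cams.get_image(n) for n in("scene","top")}
print(fit(ims,"green",(.458,.004),.015))
print(fit(ims,"white",(.466,-.326)))
cv2.imwrite("pics/a1.png",cv2.resize(ims["scene"]["pixels"][150:310,60:340],(800,457),interpolation=cv2.INTER_CUBIC))
E
```

```text
shift cm [11.06 -0.02  0.6 ] turn [-0.23 -0.21  0.15] | tcp [ 466.37 -331.57  143.59] t 11.7 open 68.2 F [ 0.39 -0.15  0.36] q1,q6 [-0.75 -2.48]
{'scene+top': (array([0.4586, 0.0031]), np.float64(0.903)), 'scene': (array([0.4581, 0.0028]), np.float64(0.892)), 'top': (array([0.4586, 0.0031]), np.float64(0.921))}
{'scene+top': (array([ 0.4649, -0.3254]), np.float64(0.48)), 'scene': (array([ 0.464 , -0.3254]), np.float64(0.937)), 'top': (array([ 0.4855, -0.3101]), np.float64(0.034))}
```

View pics/a1.png

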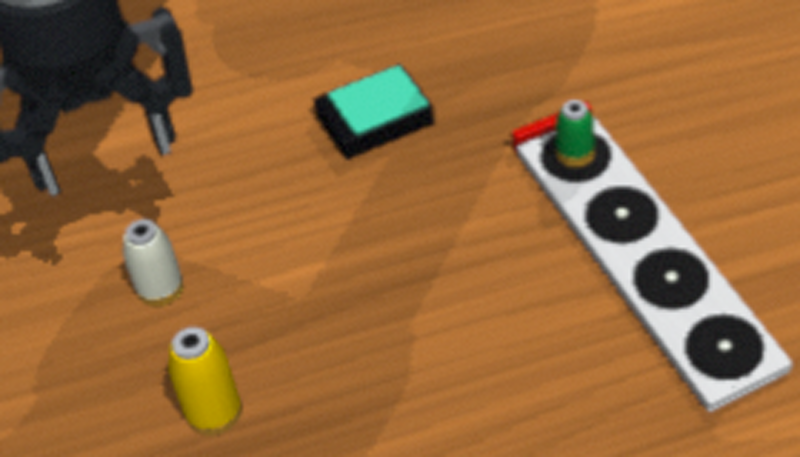

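Green stands centred on seat 1 (fit 0.459,0.003 against 0.458,0.004). White is at (112,243), clear below the open gripper.

Request:
step_arm:
  moves:
    - [[0.5,0,0.6],[0,0,0],0.85]
    - [[2,0,0.6],[0,0,0],0.85]
    - [[4,0,0.6],[0,0,0],0.85]
    - [[6,0,0.6],[0,0,0],0.85]
    - [[7.5,0,0.6],[0,0,0],0.85]
    - [[9,0,0.6],[0,0,0],0.85]
    - [[10.2,0,0.6],[0,0,0],0.85]
    - [[11,0,0.6],[0,0,0],0.85]
    - [[11,0,0.6],[0,0,0],0.85]
    - [[11,0,0.6],[0,0,0],0.85]

```text
t: 12.87
tool_pos: [0.4647, -0.3183, 0.0307]
tool_rot: [-1.325, 1.127, 1.329]
contact_force: [0.1, -0.0, -0.2]
opening: 0.0728
```

Request:
step_arm:
  moves:
    - [[0,0,0],[0,0,0],0.5]
    - [[0,0,0],[0,0,0],0.45]
    - [[0,0,0],[0,0,0],0.4]
    - [[0,0,0],[0,0,0],0.35]
    - [[0,0,0],[0,0,0],0.3]
    - [[0,0,0],[0,0,0],0.15]
    - [[0,0,0],[0,0,0],0.15]
    - [[0,0,0],[0,0,0],0.15]
    - [[0,0,0],[0,0,0],0.15]
    - [[0,0,0],[0,0,0],0.15]

```text
t: 13.7
tool_pos: [0.4656, -0.3193, 0.0322]
tool_rot: [-1.327, 1.127, 1.327]
contact_force: [-0.8, -0.0, 6.1]
opening: 0.0327
```

```bash
python3 plan.py .529 .0153 .15 99.2; python3 -c "
from fit import *
im={'scene':cams.get_image('scene')};print(fit(im,'white',(.466,-.326),0,('scene',)))"
```

```text
shift cm [-11.75 -11.64  32.01] turn [0.04 0.03 0.06] | tcp [ 465.61 -319.29   32.19] t 13.7 open 32.7 F [-0.77 -0.01  6.06] q1,q6 [-0.73 -2.47]
{'scene': (array([ 0.4647, -0.3187]), np.float64(0.947))}
```

Request:
step_arm:
  moves:
    - [[-1,0,0],[0,0,0],0.15]
    - [[-3,0,0],[0,0,0],0.15]
    - [[-6,0,0],[0,0,0],0.15]
    - [[-9,-1,2],[0,0,0],0.15]
    - [[-11,-2.5,6],[0,0,0],0.15]
    - [[-11.7,-4,10],[0,0,0],0.15]
    - [[-11.7,-5.5,14],[0,0,0],0.15]
    - [[-11.7,-7,18],[0,0,0],0.15]
    - [[-11.7,-8.5,22],[0,0,0],0.15]
    - [[-11.7,-10,26],[0,0,0],0.15]

```text
t: 14.63
tool_pos: [0.5198, -0.0554, 0.1496]
tool_rot: [-1.326, 1.128, 1.327]
contact_force: [1.8, -0.6, -1.1]
opening: 0.033
```

```bash
python3 plan.py .529 .0153 .095 99.2
```

```text
shift cm [ 5.47 -2.04  6.83] turn [0.02 0.05 0.05] | tcp [519.77 -55.4  149.63] t 14.6 open 33.0 F [ 1.76 -0.55 -1.1 ] q1,q6 [-0.25 -1.98]
```

Request:
step_arm:
  moves:
    - [[0,-1,3],[0,0,0],0.15]
    - [[0,-2,6],[0,0,0],0.15]
    - [[0.5,-2,6.8],[0,0,0],0.15]
    - [[2,-2,6.8],[0,0,0],0.15]
    - [[3.5,-2,6.8],[0,0,0],0.15]
    - [[5,-2,6.8],[0,0,0],0.15]
    - [[6,-2,6.8],[0,0,0],0.15]
    - [[6.5,-2,6.8],[0,0,0],0.15]
    - [[6.5,-2,6.8],[0,0,0],0.15]
    - [[6.5,-2,6.8],[0,0,0],0.15]

```text
t: 15.47
tool_pos: [0.5287, 0.0147, 0.0849]
tool_rot: [-1.326, 1.128, 1.326]
contact_force: [0.4, 0.1, -0.5]
opening: 0.033
```

```bash
python3 plan.py .529 .0153 .0472 99.2;python3 held.py white .529 .0153 .0322
```

```text
shift cm [ 3.77 -0.04  0.05] turn [-0.01  0.05  0.04] | tcp [528.7   14.72  84.87] t 15.5 open 33.0 F [ 0.43  0.09 -0.49] q1,q6 [-0.11 -1.85]
tcp [0.5287 0.0147 0.0849] z0 0.05267450956423351 held {'scene': (array([0.5285, 0.0163]), np.float64(0.713))}
```

Request:
step_arm:
  moves:
    - [[0.5,-0.1,0.05],[0,0,0],0.15]
    - [[1.2,-0.1,0.05],[0,0,0],0.15]
    - [[2,-0.1,0.05],[0,0,0],0.15]
    - [[2.6,-0.1,0.05],[0,0,0],0.15]
    - [[3,-0.1,0.05],[0,0,0],0.15]
    - [[3.3,-0.1,0.05],[0,0,0],0.15]
    - [[3.5,-0.1,0.05],[0,0,0],0.15]
    - [[3.65,-0.1,0.05],[0,0,0],0.15]
    - [[3.75,-0.1,0.05],[0,0,0],0.15]
    - [[3.85,-0.1,0.05],[0,0,0],0.15]

```text
t: 16.4
tool_pos: [0.5306, 0.0154, 0.0474]
tool_rot: [-1.328, 1.126, 1.325]
contact_force: [0.4, -0.3, -1.5]
opening: 0.0327
```

Request:
step_arm:
  moves:
    - [[0,0,0],[0,0,0],0.15]
    - [[0.05,0,0],[0,0,0],0.15]
    - [[0.05,0,0],[0,0,0],0.15]
    - [[0.1,0,0],[0,0,0],0.15]
    - [[0.1,0,0],[0,0,0],0.15]
    - [[0.1,0,0],[0,0,0],0.15]
    - [[0.1,0,0],[0,0,0],0.15]
    - [[0.1,0,0],[0,0,0],0.15]
    - [[0.1,0,0],[0,0,0],0.15]
    - [[0.1,0,0],[0,0,0],0.15]

```text
t: 17.23
tool_pos: [0.531, 0.0154, 0.0472]
tool_rot: [-1.328, 1.126, 1.324]
contact_force: [-2.6, 0.2, 5.4]
opening: 0.0326
```

Request:
step_arm:
  moves:
    - [[0,0,0],[0,0,0],0.4]
    - [[0,0,0],[0,0,0],0.45]
    - [[0,0,0],[0,0,0],0.5]
    - [[0,0,0],[0,0,0],0.6]
    - [[0,0,0],[0,0,0],0.7]
    - [[0,0,0],[0,0,0],0.8]
    - [[0,0,0],[0,0,0],0.8]
    - [[-1,0,0],[0,0,0],0.8]
    - [[-3,0,0],[0,0,0],0.8]
    - [[-6,0,0],[0,0,0],0.8]

```text
t: 18.07
tool_pos: [0.5285, 0.0155, 0.1054]
tool_rot: [-1.324, 1.13, 1.329]
contact_force: [0.8, 0.5, -0.5]
opening: 0.0684
```

```bash
python3 plan.py .590 -.309 .18 99.2
```

```text
shift cm [ -7.52  -0.86 -33.01] turn [-0.01  0.1  -0.13] | tcp [528.54  15.55 105.45] t 18.1 open 68.4 F [ 0.84  0.54 -0.55] q1,q6 [-0.11 -1.84]
```

Request:
step_arm:
  moves:
    - [[-3,0,-1],[0,0,0],0.85]
    - [[-6,-0.1,-4.5],[0,0,0],0.85]
    - [[-7.5,-0.2,-8.5],[0,0,0],0.85]
    - [[-7.5,-0.3,-12.5],[0,0,0],0.85]
    - [[-7.5,-0.4,-16.5],[0,0,0],0.85]
    - [[-7.5,-0.5,-20.5],[0,0,0],0.85]
    - [[-7.5,-0.6,-24.5],[0,0,0],0.85]
    - [[-7.5,-0.7,-28],[0,0,0],0.85]
    - [[-7.5,-0.8,-31],[0,0,0],0.85]
    - [[-7.5,-0.9,-33],[0,0,0],0.85]

```text
t: 18.9
tool_pos: [0.5904, -0.3121, 0.1807]
tool_rot: [-1.324, 1.131, 1.326]
contact_force: [0.5, 0.1, -1.0]
opening: 0.0725
```

```bash
python3 - <<'E'
from fit import *
ims={n:cams.get_image(n) for n in("scene","top")}
print(fit(ims,"white",(.53,.0153),.015))
print(fit({"scene":ims["scene"]},"yellow",(.59,-.309),0,("scene",)))
E
python3 plan.py .590 -.309 .04 99.2
```

```text
{'scene+top': (array([0.5323, 0.0151]), np.float64(0.886)), 'scene': (array([0.528 , 0.0166]), np.float64(0.935)), 'top': (array([0.5333, 0.0164]), np.float64(0.937))}
{'scene': (array([ 0.589 , -0.3086]), np.float64(0.944))}
shift cm [14.01  0.01 -0.1 ] turn [ 0.01  0.13 -0.13] | tcp [ 590.28 -308.27  180.14] t 19.1 open 72.3 F [1.22 0.46 0.19] q1,q6 [-0.59 -2.32]
```

Request:
step_arm:
  moves:
    - [[2,0,0],[0,0,0],0.9]
    - [[5,0,0],[0,0,0],0.9]
    - [[7.5,0,0],[0,0,0],0.9]
    - [[9.5,0,0],[0,0,0],0.9]
    - [[11.2,0,0],[0,0,0],0.9]
    - [[12.5,0,0],[0,0,0],0.9]
    - [[13.4,0,0],[0,0,0],0.9]
    - [[14,0,0],[0,0,0],0.9]
    - [[14,0,0],[0,0,0],0.9]
    - [[14,0,0],[0,0,0],0.9]

```text
t: 19.98
tool_pos: [0.5903, -0.308, 0.0408]
tool_rot: [-1.325, 1.129, 1.329]
contact_force: [0.0, -0.4, -0.4]
opening: 0.077
```

Request:
step_arm:
  moves:
    - [[0,0,0],[0,0,0],0.6]
    - [[0,0,0],[0,0,0],0.5]
    - [[0,0,0],[0,0,0],0.45]
    - [[0,0,0],[0,0,0],0.4]
    - [[0,0,0],[0,0,0],0.35]
    - [[0,0,0],[0,0,0],0.2]
    - [[0,0,0],[0,0,0],0.2]
    - [[0,0,0],[0,0,0],0.2]
    - [[0,0,0],[0,0,0],0.2]
    - [[0,0,0],[0,0,0],0.2]

```text
t: 20.82
tool_pos: [0.5911, -0.3085, 0.0421]
tool_rot: [-1.326, 1.129, 1.327]
contact_force: [-0.3, 0.2, 5.3]
opening: 0.0369
```

```bash
python3 plan.py .600 .0265 .16 99.2; python3 -c "
from fit import *
im={'scene':cams.get_image('scene')};print(fit(im,'yellow',(.59,-.309),0,('scene',)))"
```

```text
shift cm [-11.78  -6.25  32.93] turn [ 0.02  0.02 -0.01] | tcp [ 591.08 -308.52   42.12] t 20.8 open 36.9 F [-0.29  0.18  5.33] q1,q6 [-0.59 -2.32]
{'scene': (array([ 0.5904, -0.3078]), np.float64(0.922))}
```

Request:
step_arm:
  moves:
    - [[-1,0,0],[0,0,0],0.2]
    - [[-3,0,0],[0,0,0],0.2]
    - [[-6,0,0],[0,0,0],0.2]
    - [[-9,-0.4,2],[0,0,0],0.2]
    - [[-11.7,-1,6],[0,0,0],0.2]
    - [[-11.7,-2,10],[0,0,0],0.2]
    - [[-11.7,-2.8,14],[0,0,0],0.2]
    - [[-11.7,-3.6,18],[0,0,0],0.2]
    - [[-11.7,-4.4,22],[0,0,0],0.2]
    - [[-11.7,-5.2,26],[0,0,0],0.2]

```text
t: 21.75
tool_pos: [0.5997, -0.0436, 0.1588]
tool_rot: [-1.325, 1.13, 1.328]
contact_force: [0.8, 0.5, -2.2]
opening: 0.0369
```

```bash
python3 plan.py .600 .0265 .095 99.2
```

```text
shift cm [ 6.38 -1.16  6.91] turn [ 0.    0.04 -0.08] | tcp [599.67 -43.56 158.76] t 21.8 open 36.9 F [ 0.76  0.51 -2.16] q1,q6 [-0.2  -1.93]
```

Request:
step_arm:
  moves:
    - [[0,-0.5,3],[0,0,0],0.2]
    - [[0,-1.1,6],[0,0,0],0.2]
    - [[0.5,-1.1,6.9],[0,0,0],0.2]
    - [[2,-1.1,6.9],[0,0,0],0.2]
    - [[3.5,-1.1,6.9],[0,0,0],0.2]
    - [[5,-1.1,6.9],[0,0,0],0.2]
    - [[6,-1.1,6.9],[0,0,0],0.2]
    - [[6.4,-1.1,6.9],[0,0,0],0.2]
    - [[6.4,-1.1,6.9],[0,0,0],0.2]
    - [[6.4,-1.1,6.9],[0,0,0],0.2]

```text
t: 22.58
tool_pos: [0.5995, 0.026, 0.095]
tool_rot: [-1.325, 1.13, 1.328]
contact_force: [-0.3, -0.1, -2.5]
opening: 0.0368
```

```bash
python3 plan.py .600 .0265 .057 99.2;python3 held.py yellow .6 .0265 .0421
```

```text
shift cm [ 3.8  -0.06  0.03] turn [-0.02  0.04 -0.08] | tcp [599.52  26.05  95.  ] t 22.6 open 36.8 F [-0.32 -0.14 -2.46] q1,q6 [-0.08 -1.81]
tcp [0.5995 0.026  0.095 ] z0 0.05290311141500706 held {'scene': (array([0.5998, 0.0267]), np.float64(0.733))}
```

Request:
step_arm:
  moves:
    - [[0.5,-0.05,0],[0,0,0],0.2]
    - [[1.2,-0.05,0],[0,0,0],0.2]
    - [[2,-0.05,0],[0,0,0],0.2]
    - [[2.6,-0.05,0],[0,0,0],0.2]
    - [[3,-0.05,0],[0,0,0],0.2]
    - [[3.3,-0.05,0],[0,0,0],0.2]
    - [[3.5,-0.05,0],[0,0,0],0.2]
    - [[3.65,-0.05,0],[0,0,0],0.2]
    - [[3.75,-0.05,0],[0,0,0],0.2]
    - [[3.85,-0.05,0],[0,0,0],0.2]

```text
t: 23.52
tool_pos: [0.6009, 0.0262, 0.0577]
tool_rot: [-1.327, 1.128, 1.326]
contact_force: [0.5, 0.5, -1.4]
opening: 0.0367
```

Request:
step_arm:
  moves:
    - [[0,0,0],[0,0,0],0.2]
    - [[0.05,0,0],[0,0,0],0.2]
    - [[0.05,0,0],[0,0,0],0.2]
    - [[0.1,0,0],[0,0,0],0.2]
    - [[0.1,0,0],[0,0,0],0.2]
    - [[0.1,0,0],[0,0,0],0.2]
    - [[0.1,0,0],[0,0,0],0.2]
    - [[0.1,0,0],[0,0,0],0.2]
    - [[0.1,0,0],[0,0,0],0.2]
    - [[0.1,0,0],[0,0,0],0.2]

```text
t: 24.35
tool_pos: [0.6012, 0.0262, 0.0572]
tool_rot: [-1.327, 1.128, 1.325]
contact_force: [-1.7, -0.3, 2.5]
opening: 0.0368
```

Request:
step_arm:
  moves:
    - [[0.05,0,0],[0,0,0],0.2]
    - [[0.05,0,0],[0,0,0],0.45]
    - [[0.05,0,0],[0,0,0],0.5]
    - [[0,0,0],[0,0,0],0.6]
    - [[0,0,0],[0,0,0],0.7]
    - [[0,0,0],[0,0,0],0.8]
    - [[0,0,0],[0,0,0],0.85]
    - [[-1,0,0],[0,0,0],0.85]
    - [[-3,0,0],[0,0,0],0.85]
    - [[-6,0,0],[0,0,0],0.85]

```text
t: 25.18
tool_pos: [0.5989, 0.0263, 0.1151]
tool_rot: [-1.323, 1.132, 1.33]
contact_force: [0.7, -0.1, 0.0]
opening: 0.0726
```

```bash
python3 plan.py .4735 .3515 .20 99.2
```

```text
shift cm [-8.41  7.22 34.12] turn [-0.01  0.09 -0.26] | tcp [598.88  26.29 115.08] t 25.2 open 72.6 F [ 0.65 -0.07  0.04] q1,q6 [-0.08 -1.81]
```

Request:
step_arm:
  moves:
    - [[-4,0,0],[0,0,0],0.9]
    - [[-7,0.5,2],[0,0,0],0.9]
    - [[-8.4,1.2,6],[0,0,0],0.9]
    - [[-8.4,2,10],[0,0,0],0.9]
    - [[-8.4,2.8,14],[0,0,0],0.9]
    - [[-8.4,3.6,18],[0,0,0],0.9]
    - [[-8.4,4.4,22],[0,0,0],0.9]
    - [[-8.4,5.2,26],[0,0,0],0.9]
    - [[-8.4,6,29],[0,0,0],0.9]
    - [[-8.4,6.6,31.5],[0,0,0],0.9]

```text
t: 26.02
tool_pos: [0.4825, 0.329, 0.2009]
tool_rot: [-1.324, 1.129, 1.331]
contact_force: [0.7, -1.1, -1.2]
opening: 0.0765
```

Request:
step_arm:
  moves:
    - [[0,0.4,1],[0,0,0],0.95]
    - [[0,0.6,2],[0,0,0],0.95]
    - [[0,0.6,2],[0,0,0],0.95]
    - [[0,0.6,2],[0,0,0],0.95]
    - [[0,0.6,2],[0,0,0],0.95]
    - [[0,0.6,2],[0,0,0],0.95]
    - [[0,0.6,2],[0,0,0],0.95]
    - [[0,0.6,2],[0,0,0],0.95]
    - [[0,0.6,2],[0,0,0],0.95]
    - [[0,0.6,2],[0,0,0],0.95]

```text
t: 26.85
tool_pos: [0.4735, 0.3474, 0.201]
tool_rot: [-1.324, 1.13, 1.331]
contact_force: [0.7, 0.1, 0.8]
opening: 0.081
```

```bash
python3 plan.py .4735 .3515 .053 99.2; python3 - <<'E'
from fit import *
ims={n:cams.get_image(n) for n in("scene","top")}
print(fit(ims,"yellow",(.60,.0265),.015)); print(fit(ims,"blue",(.4735,.3515)))
cv2.imwrite("pics/b1.png",cv2.resize(ims["scene"]["pixels"][80:300,180:480],(800,587),interpolation=cv2.INTER_CUBIC))
E
```

```text
shift cm [14.8  -0.12  0.37] turn [ 0.06  0.12 -0.21] | tcp [473.54 347.44 200.98] t 26.9 open 81.0 F [0.71 0.12 0.77] q1,q6 [ 0.5  -1.23]
{'scene+top': (array([0.6003, 0.0261]), np.float64(0.925)), 'scene': (array([0.5991, 0.0255]), np.float64(0.942)), 'top': (array([0.6011, 0.0266]), np.float64(0.94))}
{'scene+top': (array([0.4722, 0.3522]), np.float64(0.835)), 'scene': (array([0.4717, 0.3532]), np.float64(0.938)), 'top': (array([0.4722, 0.3513]), np.float64(0.741))}
```

View pics/b1.png

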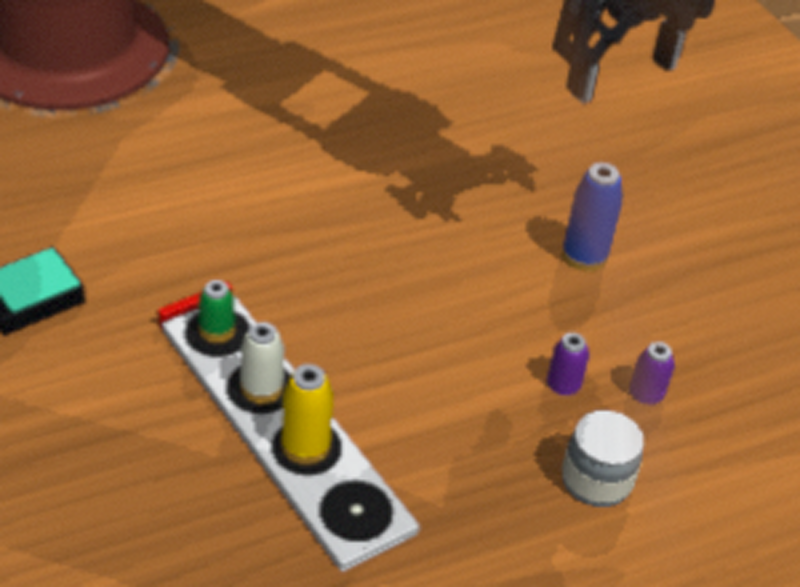

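Green, white and yellow stand centred on seats 1 to 3. Blue at (403,160) lies below the open gripper, and seat 4's dot is at (313,271). I'll descend to z of about 0.055.

Request:
step_arm:
  moves:
    - [[1,-0.1,0.4],[0,0,0],1]
    - [[3,-0.1,0.4],[0,0,0],1]
    - [[5.5,-0.1,0.4],[0,0,0],1]
    - [[8,-0.1,0.4],[0,0,0],1]
    - [[10,-0.1,0.4],[0,0,0],1]
    - [[11.8,-0.1,0.4],[0,0,0],1]
    - [[13.2,-0.1,0.4],[0,0,0],1]
    - [[14.2,-0.1,0.4],[0,0,0],1]
    - [[14.6,-0.1,0.4],[0,0,0],1]
    - [[14.6,-0.1,0.4],[0,0,0],1]

```text
t: 27.98
tool_pos: [0.4726, 0.352, 0.0539]
tool_rot: [-1.324, 1.131, 1.332]
contact_force: [-0.7, 0.1, -0.2]
opening: 0.0853
```

Request:
step_arm:
  moves:
    - [[0,0,0],[0,0,0],0.65]
    - [[0,0,0],[0,0,0],0.55]
    - [[0,0,0],[0,0,0],0.5]
    - [[0,0,0],[0,0,0],0.45]
    - [[0,0,0],[0,0,0],0.4]
    - [[0,0,0],[0,0,0],0.25]
    - [[0,0,0],[0,0,0],0.25]
    - [[0,0,0],[0,0,0],0.25]
    - [[0,0,0],[0,0,0],0.25]
    - [[0,0,0],[0,0,0],0.25]

```text
t: 28.82
tool_pos: [0.4735, 0.3523, 0.0552]
tool_rot: [-1.325, 1.129, 1.331]
contact_force: [-0.9, -0.9, 6.0]
opening: 0.0408
```

```bash
python3 plan.py .671 .0382 .20 99.2; python3 -c "
from fit import *
im={'scene':cams.get_image('scene')};print(fit(im,'blue',(.4735,.351),0,('scene',)))"
```

```text
shift cm [-14.6  -14.37 -34.16] turn [ 0.1   0.12 -0.19] | tcp [473.48 352.28  55.23] t 28.8 open 40.8 F [-0.87 -0.93  6.03] q1,q6 [ 0.51 -1.22]
{'scene': (array([0.4738, 0.3524]), np.float64(0.694))}
```

Request:
step_arm:
  moves:
    - [[-1,0,0],[0,0,0],0.25]
    - [[-3,0,0],[0,0,0],0.25]
    - [[-6.5,0,0],[0,0,0],0.25]
    - [[-10,-0.4,-1],[0,0,0],0.25]
    - [[-13,-1.8,-4],[0,0,0],0.25]
    - [[-14.5,-3.3,-7.5],[0,0,0],0.25]
    - [[-14.5,-4.8,-11],[0,0,0],0.25]
    - [[-14.5,-6.3,-14.5],[0,0,0],0.25]
    - [[-14.5,-7.8,-18],[0,0,0],0.25]
    - [[-14.5,-9.3,-21.5],[0,0,0],0.25]

```text
t: 29.75
tool_pos: [0.6005, 0.1533, 0.1991]
tool_rot: [-1.324, 1.13, 1.332]
contact_force: [0.8, 0.8, -1.9]
opening: 0.041
```

```bash
python3 plan.py .671 .0382 .115 99.2
```

```text
shift cm [  8.36  -5.13 -12.52] turn [ 0.1   0.14 -0.25] | tcp [600.52 153.28 199.1 ] t 29.8 open 41.0 F [ 0.76  0.78 -1.89] q1,q6 [ 0.13 -1.6 ]
```

Request:
step_arm:
  moves:
    - [[0,-1.5,-3.5],[0,0,0],0.25]
    - [[0,-3,-7],[0,0,0],0.25]
    - [[0,-4.3,-10.5],[0,0,0],0.25]
    - [[0,-5.1,-12.5],[0,0,0],0.25]
    - [[2,-5.1,-12.5],[0,0,0],0.25]
    - [[4,-5.1,-12.5],[0,0,0],0.25]
    - [[6,-5.1,-12.5],[0,0,0],0.25]
    - [[7.5,-5.1,-12.5],[0,0,0],0.25]
    - [[8.3,-5.1,-12.5],[0,0,0],0.25]
    - [[8.3,-5.1,-12.5],[0,0,0],0.25]

```text
t: 30.58
tool_pos: [0.6686, 0.0386, 0.1123]
tool_rot: [-1.321, 1.133, 1.337]
contact_force: [-0.3, 0.2, -3.7]
opening: 0.041
```

```bash
python3 plan.py .671 .0382 .070 99.2;python3 held.py blue .671 .0382 .0552
```

```text
shift cm [ 4.22 -0.27 -0.09] turn [ 0.11  0.22 -0.57] | tcp [668.59  38.59 112.26] t 30.6 open 41.0 F [-0.34  0.22 -3.72] q1,q6 [-0.05 -1.79]
tcp [0.6686 0.0386 0.1123] z0 0.057062257808416936 held {'scene': (array([0.6687, 0.0386]), np.float64(0.697))}
```

Request:
step_arm:
  moves:
    - [[0.5,-0.2,-0.1],[0,0,-0.3],0.25]
    - [[1.2,-0.2,-0.1],[0,0,-0.4],0.25]
    - [[2,-0.2,-0.1],[0,0,-0.5],0.25]
    - [[2.7,-0.2,-0.1],[0,0,-0.5],0.25]
    - [[3.2,-0.2,-0.1],[0,0,-0.5],0.25]
    - [[3.6,-0.2,-0.1],[0,0,-0.5],0.25]
    - [[3.8,-0.2,-0.1],[0,0,-0.5],0.25]
    - [[3.95,-0.2,-0.1],[0,0,-0.5],0.25]
    - [[4.05,-0.2,-0.1],[0,0,-0.5],0.25]
    - [[4.15,-0.2,-0.1],[0,0,-0.5],0.25]

```text
t: 31.52
tool_pos: [0.673, 0.038, 0.0746]
tool_rot: [-1.328, 1.122, 1.326]
contact_force: [-0.3, 1.1, -3.1]
opening: 0.0408
```

Request:
step_arm:
  moves:
    - [[0,0,0],[0,0,0],0.25]
    - [[0.05,0,0],[0,0,0],0.25]
    - [[0.05,0,0],[0,0,0],0.25]
    - [[0.1,0,0],[0,0,0],0.25]
    - [[0.1,0,0],[0,0,0],0.25]
    - [[0.15,0,0],[0,0,0],0.25]
    - [[0.15,0,0],[0,0,0],0.25]
    - [[0.15,0,0],[0,0,0],0.25]
    - [[0.15,0,0],[0,0,0],0.25]
    - [[0.15,0,0],[0,0,0],0.25]

```text
t: 32.35
tool_pos: [0.673, 0.0379, 0.0732]
tool_rot: [-1.328, 1.122, 1.326]
contact_force: [-0.1, -0.2, -1.7]
opening: 0.0405
```

```bash
python3 plan.py .6712 .0382 .070 99.2
```

```text
shift cm [0.32 0.17 0.06] turn [0.12 0.14 0.29] | tcp [672.98  37.93  73.16] t 32.4 open 40.5 F [-0.13 -0.25 -1.75] q1,q6 [-0.06 -1.79]
```

Request:
step_arm:
  moves:
    - [[0.05,-0.1,0],[0,0,0],0.25]
    - [[0.1,-0.1,0],[0,0,0],0.25]
    - [[0.15,-0.1,0],[0,0,0],0.25]
    - [[0.2,-0.1,0],[0,0,0],0.25]
    - [[0.25,-0.1,0],[0,0,0],0.25]
    - [[0.3,-0.1,0],[0,0,0],0.25]
    - [[0.3,-0.1,0],[0,0,0],0.25]
    - [[0.3,-0.1,0],[0,0,0],0.25]
    - [[0.3,-0.1,0],[0,0,0],0.25]
    - [[0.3,-0.1,0],[0,0,0],0.25]

```text
t: 33.18
tool_pos: [0.674, 0.0381, 0.0704]
tool_rot: [-1.328, 1.122, 1.325]
contact_force: [-0.4, 0.3, -0.8]
opening: 0.0408
```

```bash
python3 plan.py .6712 .0382 .070 99.2
```

```text
shift cm [0.04 0.28 0.06] turn [0.12 0.13 0.3 ] | tcp [674.05  38.09  70.39] t 33.2 open 40.8 F [-0.42  0.35 -0.84] q1,q6 [-0.06 -1.79]
```

Request:
step_arm:
  moves:
    - [[-0.1,0.1,0],[0,0,0.3],0.25]
    - [[-0.1,0.3,0],[0,0,0.3],0.25]
    - [[-0.05,0.3,0],[0,0,0.3],0.25]
    - [[0,0.3,0],[0,0,0.3],0.25]
    - [[0.05,0.3,0],[0,0,0.3],0.25]
    - [[0.1,0.3,0],[0,0,0.3],0.25]
    - [[0.1,0.3,0],[0,0,0.3],0.25]
    - [[0.1,0.3,0],[0,0,0.3],0.25]
    - [[0.1,0.3,0],[0,0,0.3],0.25]
    - [[0.1,0.3,0],[0,0,0.3],0.25]

```text
t: 34.02
tool_pos: [0.6711, 0.0376, 0.0702]
tool_rot: [-1.326, 1.127, 1.33]
contact_force: [-4.3, -0.3, 6.0]
opening: 0.0405
```

```bash
python3 plan.py .6712 .0382 .070 99.2
```

```text
shift cm [ 0.02 -0.02  0.06] turn [ 0.12  0.13 -0.02] | tcp [671.07  37.59  70.19] t 34.0 open 40.5 F [-4.28 -0.28  6.03] q1,q6 [-0.06 -1.79]
```

Seated and centred. I'll release.

Request:
step_arm:
  moves:
    - [[0,0,0],[0,0,0],0.45]
    - [[0,0,0],[0,0,0],0.5]
    - [[0,0,0],[0,0,0],0.55]
    - [[0,0,0],[0,0,0],0.65]
    - [[0,0,0],[0,0,0],0.75]
    - [[0,0,0],[0,0,0],0.9]
    - [[0,0,0],[0,0,0],0.95]
    - [[-1,0,0],[0,0,0],0.95]
    - [[-3,0,0],[0,0,0],0.95]
    - [[-6,0,0],[0,0,0],0.95]

```text
t: 34.85
tool_pos: [0.6689, 0.0376, 0.1278]
tool_rot: [-1.322, 1.131, 1.335]
contact_force: [0.3, 0.1, -0.3]
opening: 0.0818
```

Request:
step_arm:
  moves:
    - [[-3,0,0],[0,0,0],0.95]
    - [[-6,0,0],[0,0,0],0.95]
    - [[-9,0,2],[0,0,0],0.95]
    - [[-11,0,6],[0,0,0],0.95]
    - [[-11,0,10],[0,0,0],0.95]
    - [[-11,0,14],[0,0,0],0.95]
    - [[-11,0,18],[0,0,0],0.95]
    - [[-11,0,20],[0,0,0],0.95]
    - [[-11,0,20],[0,0,0],0.95]
    - [[-11,0,20],[0,0,0],0.95]

```text
t: 35.68
tool_pos: [0.6371, 0.2357, 0.2393]
tool_rot: [-1.325, 1.129, 1.336]
contact_force: [-0.0, -0.3, 0.4]
opening: 0.0812
```

```bash
python3 - <<'E'
from fit import *
ims={n:cams.get_image(n) for n in("scene","top")}
for c,p in {"green":(.458,.0037),"white":(.5292,.0153),"yellow":(.6002,.0268),"blue":(.6713,.0384)}.items(): print(c,p,fit(ims,c,p,.015))
print(ctrl.get_obs())
a=cv2.resize(ims["scene"]["pixels"][150:310,160:460],(800,427),interpolation=cv2.INTER_CUBIC)
cv2.imwrite("pics/end.png",a)
E
```

```text
green (0.458, 0.0037) {'scene+top': (array([0.4583, 0.0031]), np.float64(0.835)), 'scene': (array([0.4542, 0.0042]), np.float64(0.865)), 'top': (array([0.4589, 0.0038]), np.float64(0.833))}
white (0.5292, 0.0153) {'scene+top': (array([0.5317, 0.0156]), np.float64(0.871)), 'scene': (array([0.5293, 0.0155]), np.float64(0.922)), 'top': (array([0.5332, 0.0175]), np.float64(0.919))}
yellow (0.6002, 0.0268) {'scene+top': (array([0.6008, 0.0263]), np.float64(0.881)), 'scene': (array([0.5972, 0.0262]), np.float64(0.878)), 'top': (array([0.6009, 0.0265]), np.float64(0.905))}
blue (0.6713, 0.0384) {'scene+top': (array([0.672 , 0.0382]), np.float64(0.924)), 'scene': (array([0.6691, 0.0389]), np.float64(0.933)), 'top': (array([0.6722, 0.0384]), np.float64(0.949))}
{'t': 36.1833, 'q': array([ 0.2407,  0.1869,  1.4836,  0.0043,  1.4775, -1.4923]), 'dq': array([ 0.0042,  0.    , -0.0021, -0.0012, -0.    ,  0.0019]), 'effort': array([ -0.0762, -45.1791, -36.9843,   0.01  ,   0.0207,  -0.0004]), 'tool_pos': array([0.6375, 0.2341, 0.2386]), 'tool_rot': array([-1.3216,  1.1311,  1.3342]), 'contact_force': array([ 0.2625, -0.1852,  0.4619]), 'wrist_torque': array([-0.03  , -0.03  ,  0.0093]), 'opening': 0.08130155677757582}
```

View pics/end.png

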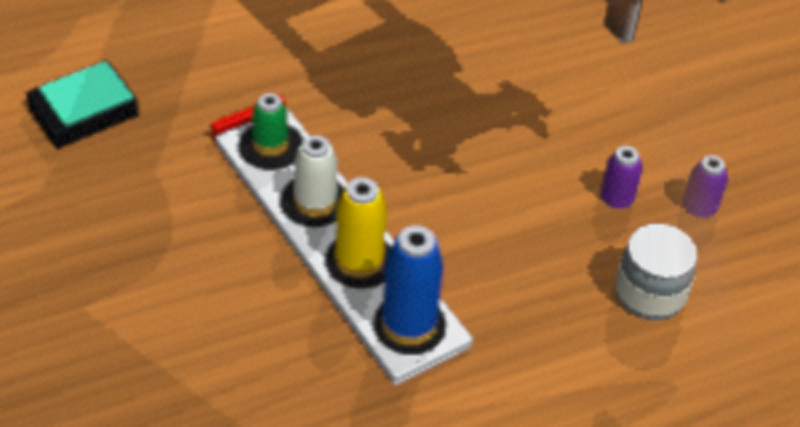

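All four stand upright and in order, from green by the red stop at (261,201) to blue at (314,272). The stone, tin and purples look where they were, and the arm is clear.

```bash
python3 -c "
from station import ctrl
print(ctrl.finish_job())"
```

```text
the job is handed in; nothing more can be done
None
```

The four nozzles stand upright on the seats in order of height: green on seat 1 next to the red stop, then white, yellow, and blue on seat 4. I set each one down under light contact force before opening the jaws, and handed the job in at about 36 s with the arm clear.

**Centring:** in the last check, fitting outlines in both cameras together put green, yellow and blue within about 1 mm of their seat centres. White came out about 2.5 mm off along the row. The two cameras disagreed by 3–5 mm along the row, so these offsets are not exact.

**On the way:**
- White slid about 7 mm on the bench as I gripped it and stayed upright.
- I also sent one 1 mm correction on blue the wrong way, and fixed it before releasing.

**Bystanders:** in the last picture the stone, the tin and both purple look-alikes look unmoved. I judged that by eye and did not measure it.

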